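Space the shaft rests on the gearbox bench

ROBOT

A 6-joint arm with a two-finger parallel gripper is mounted at the origin on the work surface. World frame = base frame: x ahead of the robot, y to its left, z up, the work surface at z = 0. Lengths are in mm, angles in rad, forces in N, time in s.
With the tool pointing down it reaches from about 400 to 825 mm from the base axis. Payload 7 kg.
Tool frame: the origin (TCP) lies midway between the tips of the shut fingers; the grasp point (between the pads) lies robot.grasp_offset behind it (robot.grasp_offset is the distance from the TCP to the grasp point, in mm); z points along the fingers, y is the line along which they close (so a half turn about z gives the same grasp; the last joint's range is limited). The gripper opens to 85 mm and grips with 20 to 120 N. Pads are 22 mm wide; open, the fingers measure 114 mm over their backs; the gripper's body (76 mm by 85 mm) begins 54 mm behind the grasp point. The pads swing forward as they close: fully open they stand 13 mm farther back than shut.
Start: joints at [-0.922, 0.359, 0.012, 0, -1.224, -0.288], TCP at [238.263, -631.527, 231.302] pointing down, gripper open.
Joint ranges: [-3.07, 3.07], [-1.43, 2.12], [-1.02, 1.25], [-3.03, 1.67], [-3.05, -0], [-3.03, 3.03]. Speed limits (rad/s): [2.39, 2.39, 3.01, 3.14, 3.14, 3.14].

INTERFACE

Orientations are given as a rotation vector (axis times angle).
In Python, from workcell import sensors, read_camera, camera_model, workorder, robot gives the robot as it stands. The module is installed in compiled form; this text tells all that it offers.
- The arm moves only by the tool servo_tool, never from a script. Its argument "rows" is one flat list of numbers, 7 for each row, row after row: the opening in per cent of the stroke, from 0 (shut) to 100 (fully open), then the shift along the tool's x, y, z in cm, then the turn, a rotation vector about the tool's x, y, z in rad. A call has exactly 8 rows; each row shifts and turns the commanded pose from where the row before left it, along the tool's axes as they then stand; what a row does not reach is not made up. A row lasts 1/10 s, in which the tool goes at most 50 mm and 8.59 degrees, less where a joint would pass 70% of its speed; a pose out of reach is approached as far as the arm can. A call with a gripper value outside its range is refused whole. The fingers move at their own pace and stop on an object; "newtons" is the grip in N (left out, the last holds). Time passes only in rows, so rows that do not move let the fingers close, or fill a call up. It gives the time, the measured TCP pose, the force, the opening and the grip force at its end, in the units of the state.
- sensors.read_state(): the state, without advancing time (a new reading comes with each control period).
- read_camera(name): name is "scene" or "top" or "wrist"; returns (picture, depth): 400x640x3 uint8, red, green, blue; 400x640 float32, mm along the optical axis (not along the pixel's ray), 0 where there is no reading.
- camera_model(name): a dict with "vertical_fov" (degrees; the focal length in pixels is half the picture's height over the tangent of half this angle, whatever the lens; pixels are square), "cx", "cy" (the principal point, pixels), "R" (3x3) and "t" (3): a world point X has camera coordinates R X + t. Camera axes: x right, y down, z forward; pixel columns grow to the right and rows downward; lengths in mm; the calibration is good to about 2 mm. A picture is of the moment at which its call begins: read the wrist's pose just before it. camera_model takes no time and is no camera call; for the wrist camera it gives the pose at the moment of the call.
- workorder.finish_job(): hands the job in; it is judged then, once.
The state is a dict: "time_s": time; "joint_positions": joint angles; "joint_vel": joint speeds; "joint_efforts": joint torques, N m; "ee_pos": TCP position; "eef_rot": TCP orientation; "contact_force": force on the tool from outside, world axes, zero at the start; "wrist_torque": the same for the moment, N m; "width": opening from 0.0 (shut) to 1.0 (fully open); "grip_force": force on a finger pad.
Only numpy, scipy, OpenCV 4.12 (cv2) and the standard library are available. Lean on these libraries where they do the work, as an engineer would, in place of code of your own. Each camera call takes 0.05 s, during which the arm holds its last target. There are 200 camera calls.

TASK

Set the three V-shaped shaft rests on the bench rail at equal 27 mm gaps with the spacing gauge. Take the gauge from its sloped holder and straddle it upright over the middle rest, thick leg towards the fixed end rest, and draw the rest along until the leg just butts against the end rest; then step the gauge on and set the far rest off the middle one in the same way without shifting the middle one. Finally stand the gauge upright on the rubber mat, let go, and leave everything else on the bench where it is.

Things in the scene. Friction and masses are not known exactly. Their poses are not given: they have to be found in the camera images.
- rail: dark steel rail fixed to the bench, 56 x 310 mm, 20 mm high; origin at the centre of its underside, y along the rail (the row), z up. The fixed rest is at its -y end, in front of a 50 mm high end plate 60 mm wide.
- end_rest (a point): centre of the top of the fixed end rest: an aluminium V-block 50 mm (x) by 30 mm (along the rail, y) by 40 mm high on the rail, its top 60 mm above the bench, with a V groove along y in its top. Axes as the rail's. It does not move.
- mid_rest (a point): centre of the top of the middle rest, same block and axes; it slides along the rail's y against about 5 N of friction and stays where it is left. It starts 38 to 56 mm clear of the end rest; at the right setting it is 57 mm centre to centre (27 mm gap) from the end rest.
- far_rest (a point): centre of the top of the far rest, same block, same slide and friction; it starts 32 to 70 mm clear of the middle rest and must be 57 mm centre to centre (27 mm gap) from it.
- gauge: aluminium spacing gauge, a saddle 32 mm deep (x), 67 mm long, about 0.2 kg. Origin mid-slot at the height of the leg ends, z up the handle. Slot y -16.5 to +16.5 mm, open below and through in x; legs z 0 to 34 mm, bridge z 34 to 44 mm. Starts in the holder leaning 35 degrees, handle top towards the holder's -x, gauge y along the holder's y; draw it out along its own z.
- gauge_grip (a point): point on the gauge's dark steel handle, at gauge x = y = 0, z = 79 mm; gauge axes. The handle is 26 (x) by 20 mm (y), from the bridge at z 44 to z 105 mm.
- gauge_leg (a point): middle of the outer (-y) face of the gauge's thick leg, at gauge y -40.5, z 17 mm; the leg runs y -40.5 to -16.5 mm. It butts against the neighbouring rest when the gauge origin is 55.5 mm along the rail from that rest's centre; the rest being drawn is then 57 mm from it. With the origin 30 mm above the bench the bridge clears the rests by 4 mm and the legs clear the rail by 10 mm.
- gauge_lip (a point): middle of the inner (-y) face of the gauge's thin lip, at gauge y +16.5, z 17 mm; the lip runs y +16.5 to +26.5 mm. Over a rest, with gauge y along the rail's y, the lip draws the rest towards -y, the end rest.
- holder: grey sloped steel holder fixed to the bench, base 110 x 100 mm, back plate under the gauge's -x side up to gauge z 44 mm, a ledge under the legs and 14 mm high cheeks at their ends; origin at the bench below the resting gauge's origin (which lies 32 mm up).
- mat: black rubber mat fixed to the bench, 130 x 130 mm, 4 mm thick, origin at the centre of its underside.
- gear: loose toothed steel gear, 102 mm across, 30 mm high, lying flat; leave alone.
- bearing: loose steel bearing ring, 62 mm across, 16 mm high, beyond the rail; leave alone.
- bush: loose brass bush, 34 mm across, 24 mm high, on the robot's side of the rail; leave alone.
- oil: grey plastic bottle, 60 mm across, 170 mm high; leave alone.
- spanner: steel spanner lying flat; leave alone.
- driver: screwdriver lying flat; leave alone.
- tin: steel tin, 72 mm across, 70 mm high; leave alone.
There are look-alikes about, which are no part of the job. Several things have the shape of the gauge; the one meant has the colours described above. Of the things shaped like the mat, the black one is meant.

How it is judged (in metres and radians):
On the way, in this order (a step that is already met when the one before it is completed fails the run):
1. the gauge straddles the middle rest upright and low, and the middle rest is 27 mm (within 2.5) clear of the end rest (y of mid_rest in the frame of end_rest between 0.0545 and 0.0595 m and x of gauge in the frame of mid_rest between -0.022 and 0.022 m and y of gauge in the frame of mid_rest between -0.006 and 0.006 m and height (world z) of gauge below 0.045 m and angle between gauge's own z axis and vertical below 0.2 rad), for 0.1 s.
2. the gauge straddles the far rest upright and low, and both gaps are 27 mm (within 2.5) (y of mid_rest in the frame of end_rest between 0.0545 and 0.0595 m and y of far_rest in the frame of mid_rest between 0.0545 and 0.0595 m and x of gauge in the frame of far_rest between -0.022 and 0.022 m and y of gauge in the frame of far_rest between -0.006 and 0.006 m and height (world z) of gauge below 0.045 m and angle between gauge's own z axis and vertical below 0.2 rad), for 0.1 s.
At the end, for the whole second after the job is handed in: Both gaps between neighbouring rests are 27 mm within 2.5 mm (57 mm centre to centre), and the gauge stands upright on its legs (within 0.1 rad) at rest on the rubber mat, its origin within 60 mm of the mat's centre along each of the mat's edges (y of mid_rest in the frame of end_rest between 0.0545 and 0.0595 m and y of far_rest in the frame of mid_rest between 0.0545 and 0.0595 m and x of gauge in the frame of mat between -0.06 and 0.06 m and y of gauge in the frame of mat between -0.06 and 0.06 m and height (world z) of gauge below 0.01 m and angle between gauge's own z axis and vertical below 0.1 rad and linear speed of gauge below 0.02 m/s); the robot touches nothing.
It fails at once if any of the loose things lying about (gear, bearing, bush, bottle, spanner, screwdriver, tin) is moved more than 30 mm (distance of any of gear, bearing, bush, oil, spanner, driver, tin from where it was at the start of the episode above 0.03 m).
It also fails if it takes over 58 s, if anything falls off the work surface, if the arm or the gripper's body presses on something with over 40 N, if the wrist force passes 120 N, or if a joint passes its speed limit or range.

## Working session

There is one attempt and no reset: what is moved stays moved. The work goes in short steps, Python scripts to look and compute and a tool call to move; the robot and the scene stay as the last step left them, time stands still between calls to the robot, and variables do not carry over. Pictures are saved under pics/ and viewed, at most 10 in all, crops included, and the job is handed in when it is done.

Besides the shell and the picture viewer there is one more tool, called as name(argument=value, ...) on one line, values as JSON. servo_tool: Moves the arm, as the interface text tells. Its arguments: {"type":"object","properties":{"rows":{"type":"array"},"newtons":{"type":"number"}},"required":["rows"]}

```bash
mkdir -p pics; cat > h.py <<'E'
import numpy as np,cv2,pickle
from scipy.spatial.transform import Rotation as R
from workcell import sensors, read_camera, camera_model, workorder, robot
def grab(n):
    m=camera_model(n);im,d=read_camera(n)
    pickle.dump((m,im,d),open(f'{n}.pkl','wb'));return m,im,d
def load(n): return pickle.load(open(f'{n}.pkl','rb'))
def f(m): return 200/np.tan(np.radians(m['vertical_fov'])/2)
def cloud(m,d):
    v,u=np.mgrid[0:400,0:640]
    c=np.stack([(u-m['cx'])/f(m)*d,(v-m['cy'])/f(m)*d,d],-1)
    return (c-np.array(m['t']))@np.array(m['R'])
def atz(m,u,v,z):
    Rm=np.array(m['R']);r=Rm.T@np.array([(u-m['cx'])/f(m),(v-m['cy'])/f(m),1]);o=-Rm.T@np.array(m['t'])
    return o+r*(z-o[2])/r[2]
def proj(m,X):
    c=np.array(m['R'])@np.array(X)+m['t'];return c[:2]/c[2]*f(m)+[m['cx'],m['cy']]
E
python3 - <<'E'
from h import *
for n in ['top','scene']:
    m,im,d=grab(n); print(n,m,robot.grasp_offset)
    cv2.imwrite(f'pics/{n}.png',im[:,:,::-1])
s=sensors.read_state();print(s)
E
```

```text
top {'vertical_fov': 52.652559919922936, 'cx': 312.14146883934956, 'cy': 199.1816025042231, 'R': array([[ 0.02525356, -0.99961816,  0.01121586],
       [-0.98123827, -0.02693125, -0.1909088 ],
       [ 0.19113796, -0.00618431, -0.9815437 ]]), 't': array([ -40.15752483,  575.19318308, 1380.08405934])} 18.700000000000003
scene {'vertical_fov': 57.33885729828221, 'cx': 308.8051668212531, 'cy': 201.5939381372475, 'R': array([[ 0.28824522,  0.9575386 ,  0.00587496],
       [ 0.7866544 , -0.23329727, -0.57161809],
       [-0.54597577,  0.16938775, -0.82049878]]), 't': array([-146.56575773, -394.94563604, 1373.80018018])} 18.700000000000003
{'time_s': 0.1, 'joint_positions': array([-9.21877379e-01,  3.59332469e-01,  1.11414189e-02, -3.09134817e-04,
       -1.22408565e+00, -2.88081692e-01]), 'joint_vel': array([ 6.43471388e-04, -6.92080057e-04, -7.38301352e-04,  7.68020804e-04,
       -8.16236634e-05,  5.29517251e-04]), 'joint_efforts': array([-5.23616793e-03, -5.84763157e+01,  2.94107473e+01,  6.95469886e+00,
       -3.22329164e-03,  4.48017516e-06]), 'ee_pos': array([ 238.12542506, -631.1416043 ,  230.44218481]), 'eef_rot': array([ 5.63495654e-01, -3.09022676e+00, -2.28066120e-03]), 'contact_force': array([ 0.65156459, -0.15907625, -0.03264933]), 'wrist_torque': array([ 0.00196023, -0.02802005, -0.01339315]), 'grip_force': 0.0, 'width': 1.0034188062036773}
```

View pics/top.png

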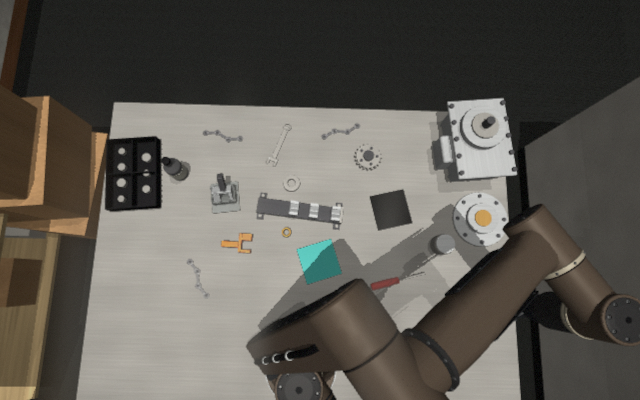

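View pics/scene.png

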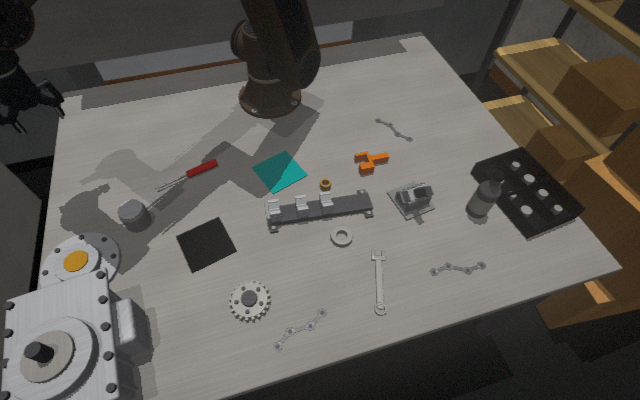

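Top view: gauge in the grey holder at (225,190); an orange look-alike lies at (238,243), and there may be others. The rail runs (258,208) to (342,214), with rests at (294,208), (314,211) and (336,213). The end plate is at the right. The black mat is at (391,210) and a teal one at (320,261). I choose the one in the holder: aluminium with a dark handle.

```bash
python3 - <<'E'
from h import *
m,im,d=load('top');P=cloud(m,d)
a=cv2.resize(im[165:235,195:350],None,fx=5,fy=5,interpolation=cv2.INTER_CUBIC)
m2,im2,d2=load('scene')
b=cv2.resize(im2[165:235,255:440],(775,293),interpolation=cv2.INTER_CUBIC)
cv2.imwrite('pics/c1.png',np.vstack([a[:300],b])[:,:,::-1])
def fit(mask,lab):
    q=P[mask]; r=cv2.minAreaRect(q[:,:2].astype(np.float32)); print(lab,len(q),np.median(q,0).round(1),r)
V,U=np.mgrid[0:400,0:640]
box=lambda u0,u1,v0,v1:(U>=u0)&(U<=u1)&(V>=v0)&(V<=v1)
g=im.max(2)
fit(box(365,415,185,235)&(g<45)&(P[...,2]<12),'mat')
fit(box(250,350,185,235)&(P[...,2]>12)&(P[...,2]<28),'rail')
fit(box(250,350,185,235)&(P[...,2]>40),'rests')
for u0,u1 in [(285,301),(304,321),(326,346)]:
    fit(box(u0,u1,190,235)&(P[...,2]>44),'r')
fit(box(205,245,170,216)&(P[...,2]>3),'holder')
for v in range(172,200,3): print(v,[tuple(P[v,u].round().astype(int)) for u in range(214,240,4)])
E
```

```text
mat 7 [ 530.1 -379.     2.8] ((557.1402587890625, -314.4604797363281), (160.7315216064453, 7.785091876983643), 64.06331634521484)
rail 1038 [544.   64.2  19.8] ((542.94921875, 29.836029052734375), (185.46957397460938, 330.3143310546875), 1.5516773462295532)
rests 458 [532.4 -35.6  56. ] ((431.22027587890625, -30.002792358398438), (188.6470184326172, 260.6614685058594), 84.21613311767578)
r 126 [543.7  38.5  57. ] ((433.1545715332031, 22.624805450439453), (271.34716796875, 39.62367248535156), 8.10466194152832)
r 129 [535.4 -32.   56.4] ((431.72259521484375, -19.98198699951172), (29.50229835510254, 259.3296813964844), 83.34516143798828)
r 171 [ 526.3 -114.1   54.2] ((424.50238037109375, -81.40499877929688), (46.735321044921875, 274.3307189941406), 71.684326171875)
holder 1110 [584.9 287.9  20.1] ((472.9248046875, 212.8914031982422), (533.661376953125, 205.79833984375), 32.115535736083984)
172 [(np.int64(680), np.int64(343), np.int64(1)), (np.int64(681), np.int64(329), np.int64(-1)), (np.int64(682), np.int64(314), np.int64(-4)), (np.int64(682), np.int64(299), np.int64(-1)), (np.int64(68
[... 2357 characters left out ...]
, (np.int64(600), np.int64(247), np.int64(12))]
196 [(np.int64(577), np.int64(322), np.int64(59)), (np.int64(576), np.int64(307), np.int64(66)), (np.int64(584), np.int64(301), np.int64(27)), (np.int64(585), np.int64(287), np.int64(28)), (np.int64(580), np.int64(267), np.int64(56)), (np.int64(581), np.int64(254), np.int64(48)), (np.int64(590), np.int64(247), np.int64(7))]
199 [(np.int64(567), np.int64(323), np.int64(56)), (np.int64(569), np.int64(310), np.int64(50)), (np.int64(571), np.int64(298), np.int64(41)), (np.int64(571), np.int64(283), np.int64(41)), (np.int64(571), np.int64(268), np.int64(45)), (np.int64(571), np.int64(254), np.int64(45)), (np.int64(578), np.int64(246), np.int64(10))]
```

View pics/c1.png

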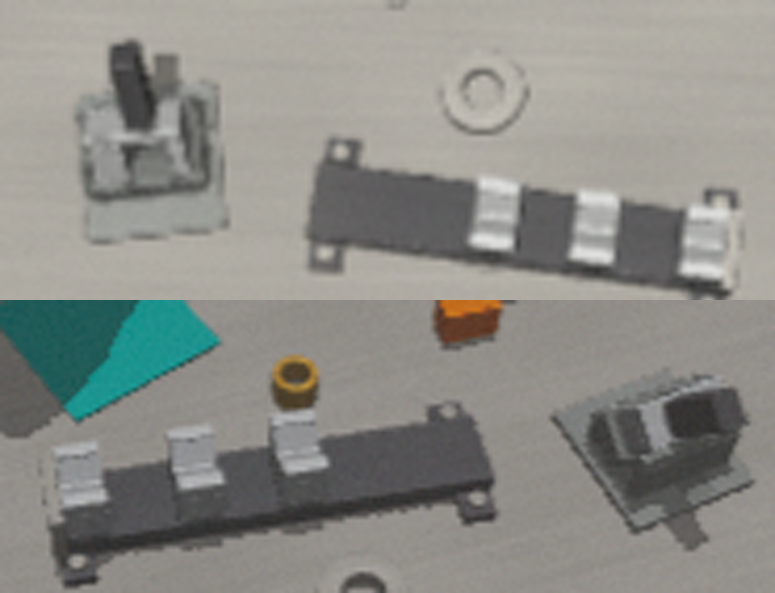

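```bash
python3 - <<'E'
from h import *
for n in ['top','scene']:
    m,im,d=load(n);P=cloud(m,d);g=im.max(2).astype(int);X,Y,Z=P[...,0],P[...,1],P[...,2]
    def fit(mask,lab):
        mk=cv2.morphologyEx(mask.astype(np.uint8),cv2.MORPH_OPEN,np.ones((2,2)))
        nn,L,st,_=cv2.connectedComponentsWithStats(mk)
        for i in range(1,nn):
            if st[i,4]<25: continue
            q=P[L==i];r=cv2.minAreaRect(q[:,:2].astype(np.float32));print(n,lab,st[i,4],q.mean(0).round(1),np.round(r[0],1),np.round(r[1],1),round(r[2],1))
    roi=lambda x0,x1,y0,y1:(X>x0)&(X<x1)&(Y>y0)&(Y<y1)
    fit(roi(440,660,-400,-150)&(g<75)&(Z<15),'mat')
    fit(roi(480,620,-160,220)&(Z>12)&(Z<28)&(g<120),'railtop')
    fit(roi(480,620,-160,220)&(Z>35)&(g>120),'rests')
    fit(roi(520,680,220,360)&(Z>70),'gauge')
    fit(roi(500,700,200,380)&(Z>80),'handle')
    fit(roi(500,700,200,380)&(Z>4),'holder')
# rail corners/pixels of the crop, at rail top: crop(u,v)->195+u/5,165+v/5
m=load('top')[0]
for u,v,z in [(325,165,20),(310,234,20),(80,195,0),(90,240,6),(225,228,6)]:
    print((u,v),atz(m,195+(u-2)/5,165+(v-2)/5,z).round(1))
for nme,c in [('far',[(477,178),(520,180),(513,252),(470,248)]),('mid',[(580,190),(620,193),(613,265),(571,260)]),('end',[(690,205),(729,208),(722,278),(680,275)])]:
    print(nme,np.mean([atz(m,195+(u-2)/5,165+(v-2)/5,60) for u,v in c],0).round(1))
for u,v in [(391-20,195),(402,190),(411,226),(381,230)]: print('mat',atz(m,u,v,4).round(1))
print(P.shape)
E
```

```text
top mat 1153 [ 552.2 -316.2    7. ] [ 477.8 -181.6] [150.  459.6] 28.7
top railtop 485 [546.5 111.2  25.6] [464.7  43.9] [329.  111.9] 39.0
top railtop 159 [534.    1.3  28.4] [433.2  -1.7] [263.8  40. ] 1.7
top railtop 208 [525.5 -74.1  21. ] [528.5 -75. ] [63.  52.9] 84.1
top rests 117 [541.1  35.   52. ] [541.1  35.5] [27.8 47.5] 83.1
top rests 119 [533.8 -35.8  50.2] [538.7 -36.5] [29.7 58.1] 83.7
top rests 166 [ 523.5 -118.2   56.6] [427.1 -85.3] [ 48.5 282.4] 70.9
top gauge 185 [605.4 289.3  93.4] [460.3 171.5] [486.2  71.6] 41.4
top handle 112 [618.6 289.   96.9] [630.8 291.8] [74.2 17.7] 8.7
top holder 830 [578.4 283.8  51.6] [451.1 186.2] [485.5 132.4] 38.3
scene mat 1903 [ 566.2 -311.6    5.3] [ 799.7 -252.3] [621.4 128.8] 13.8
scene railtop 1264 [556.4  39.5  23.3] [ 745.1 -101.6] [271.  682.9] 55.3
scene rests 149 [546.9  40.1  57.1] [797.  -50.9] [ 39.8 666.6] 69.8
scene rests 149 [535.9 -29.1  50.8] [521.8 -25.3] [33.8 86.2] 79.8
scene rests 219 [ 528.3 -113.2   50.4] [ 511.8 -110.1] [40.2 95.3] 81.5
scene gauge 232 [621.4 291.3  93.7] [810.   83.4] [ 65.5 791.3] 42.8
scene handle 153 [630.3 293.  102. ] [818.4  88.3] [ 46.6 787.2] 42.8
scene holder 1102 [609.6 282.7  43.5] [790.5  66.8] [137.5 790.2] 41.3
(325, 165) [583.6 166.1  20. ]
(310, 234) [532.5 174.4  20. ]
(80, 195) [560.1 347.2   0. ]
(90, 240) [526. 336.   6.]
(225, 228) [537.5 238.4   6. ]
far [543.6  39.6  60. ]
mid [536.6 -31.8  60. ]
end [ 528.4 -108.9   60. ]
mat [ 607.8 -242.4    4. ]
mat [ 629.9 -357.5    4. ]
mat [ 496.4 -388.1    4. ]
mat [ 478.9 -278.4    4. ]
(400, 640, 3)
```

```bash
cat >> h.py <<'E'
def pose():
    s=sensors.read_state();return np.array(s['ee_pos']),R.from_rotvec(s['eef_rot'])
def step(p0,r0,p1,r1,N):
    w=(r0.inv()*r1).as_rotvec()/N
    A=sum(R.from_rotvec(w*k).as_matrix() for k in range(N))
    s=np.linalg.solve(A,r0.inv().apply(np.array(p1)-p0))/10
    print(N,'rows: shift cm',s.round(3),'turn',w.round(4),'norms',np.linalg.norm(s).round(2),np.linalg.norm(w).round(3))
def frame(yaw,lean=0):
    # gauge axes: yaw about z, then lean (handle top towards own -x)
    return R.from_euler('z',yaw)*R.from_euler('y',-lean)
def tool(g): # tool x=gauge x, z=-gauge z
    return g*R.from_euler('x',np.pi)
E
python3 - <<'E'
from h import *
m=load('top')[0]
for u,v,z in [(127,47,118),(112,48,118),(140,43,118),(137,128,70)]: print(atz(m,195+(u-2)/5,165+(v-2)/5,z).round(1))
ht=atz(m,195+125/5,165+45/5,118)
g=frame(np.pi+0.117,np.radians(35)); gz=g.apply([0,0,1])
o=ht-105*gz; print('origin',o,gz)
p,r=pose();mw=camera_model('wrist');Rw=np.array(mw['R']);print('cam in tool',r.inv().apply(-Rw.T@np.array(mw['t'])-p), (r.inv().as_matrix()@Rw.T).round(2))
tgt=o+gz*(60.3+130); print(tgt,p)
step(p,r,tgt,tool(g),24)
E
```

```text
[643.1 293.3 118. ]
[642.1 303.5 118. ]
[646.2 284.6 118. ]
[596.8 293.3  70. ]
origin [583.32715314 286.29791734  31.98903535] [0.56965507 0.06695544 0.81915204]
cam in tool [  74.36481919    0.3401105  -143.91896956] [[-0.   -0.96 -0.29]
 [ 1.   -0.   -0.  ]
 [ 0.   -0.29  0.96]]
[691.73251274 299.03953755 187.87366938] [ 238.12542506 -631.1416043   230.44218481]
24 rows: shift cm [-2.765  3.307 -0.599] turn [-0.003   0.0253  0.0099] norms 4.35 0.027
```

servo_tool(rows=[100, -2.77, 3.31, -0.6, -0.003, 0.0253, 0.0099, 100, -2.77, 3.31, -0.6, -0.003, 0.0253, 0.0099, 100, -2.77, 3.31, -0.6, -0.003, 0.0253, 0.0099, 100, -2.77, 3.31, -0.6, -0.003, 0.0253, 0.0099, 100, -2.77, 3.31, -0.6, -0.003, 0.0253, 0.0099, 100, -2.77, 3.31, -0.6, -0.003, 0.0253, 0.0099, 100, -2.77, 3.31, -0.6, -0.003, 0.0253, 0.0099, 100, -2.77, 3.31, -0.6, -0.003, 0.0253, 0.0099])

```text
time_s: 0.9
ee_pos: [366.5, -307.4, 261.8]
eef_rot: [0.411, -2.908, 0.019]
contact_force: [1.1, 0.0, -0.5]
width: 0.998
grip_force: 0.0
```

servo_tool(rows=[100, -2.77, 3.31, -0.6, -0.003, 0.0253, 0.0099, 100, -2.77, 3.31, -0.6, -0.003, 0.0253, 0.0099, 100, -2.77, 3.31, -0.6, -0.003, 0.0253, 0.0099, 100, -2.77, 3.31, -0.6, -0.003, 0.0253, 0.0099, 100, -2.77, 3.31, -0.6, -0.003, 0.0253, 0.0099, 100, -2.77, 3.31, -0.6, -0.003, 0.0253, 0.0099, 100, -2.77, 3.31, -0.6, -0.003, 0.0253, 0.0099, 100, -2.77, 3.31, -0.6, -0.003, 0.0253, 0.0099])

```text
time_s: 1.7
ee_pos: [521.9, 4.3, 248.0]
eef_rot: [0.273, -2.72, 0.036]
contact_force: [0.9, -0.9, 0.1]
width: 1.002
grip_force: 0.0
```

```bash
python3 - <<'E'
from h import *
p,r=pose();print(p,sensors.read_state()['joint_positions'],sensors.read_state()['contact_force'])
grab('wrist');im=load('wrist')[1];cv2.imwrite('pics/w1.png',im[:,:,::-1])
g=frame(np.pi+0.117,np.radians(35)); gz=g.apply([0,0,1]);o=np.array([583.3,286.3,32])
step(p,r,o+gz*(60.3+130),tool(g),8)
m,im,d=load('wrist');P=cloud(m,d);gg=im.max(2)
def fitr(mask,n):
    q=P[mask];print(n,len(q),np.median(q,0).round(1))
for c in [(543.6,39.6),(536.6,-31.8),(528.4,-108.9)]: print(proj(m,[*c,60]))
print(proj(m,[553,-316,4]))
E
```

```text
[521.88543555   4.28932289 247.95733297] [ 0.33256791  0.35674871  0.004666   -0.0672167  -1.62175592 -1.69302239] [ 0.88426299 -0.86793623  0.09502225]
8 rows: shift cm [-2.742  3.288 -0.595] turn [-0.0033  0.0253  0.0096] norms 4.32 0.027
[343.70626127 272.98201892]
[282.21356133 254.15937346]
[216.45179902 233.42662118]
[ 69.73264527 221.35788293]
```

servo_tool(rows=[100, -2.74, 3.29, -0.6, -0.0033, 0.0253, 0.0096, 100, -2.74, 3.29, -0.6, -0.0033, 0.0253, 0.0096, 100, -2.74, 3.29, -0.6, -0.0033, 0.0253, 0.0096, 100, -2.74, 3.29, -0.6, -0.0033, 0.0253, 0.0096, 100, -2.74, 3.29, -0.6, -0.0033, 0.0253, 0.0096, 100, -2.74, 3.29, -0.6, -0.0033, 0.0253, 0.0096, 100, -2.74, 3.29, -0.6, -0.0033, 0.0253, 0.0096, 100, -2.74, 3.29, -0.6, -0.0033, 0.0253, 0.0096])

```text
time_s: 2.55
ee_pos: [691.7, 298.9, 188.1]
eef_rot: [0.148, -2.526, 0.046]
contact_force: [2.1, 0.4, 0.9]
width: 1.0
grip_force: 0.0
```

```bash
python3 - <<'E'
from h import *
im1=load('wrist')[1]
p,r=pose();print(p,sensors.read_state()['joint_positions'])
m,im,d=grab('wrist')
cv2.imwrite('pics/w2.png',np.vstack([im,im1])[::1,:,::-1][:, :, :] if 0 else cv2.resize(np.vstack([im,im1]),(480,600))[:,:,::-1])
g=frame(np.pi+0.117,np.radians(35));o=np.array([583.3,286.3,32])
for q in [(13,10,105),(-13,10,105),(13,-10,105),(-13,-10,105),(16,26.5,44),(16,-40.5,44)]: print(q,proj(m,o+g.apply(q)).round())
E
```

```text
[691.71461461 298.8768729  188.12521446] [ 0.53722899  0.92682123  0.8957491  -0.27361666 -2.09256907 -2.06012216]
(13, 10, 105) [306. 193.]
(-13, 10, 105) [306. 225.]
(13, -10, 105) [332. 193.]
(-13, -10, 105) [331. 225.]
(16, 26.5, 44) [291. 173.]
(16, -40.5, 44) [361. 173.]
```

View pics/w2.png

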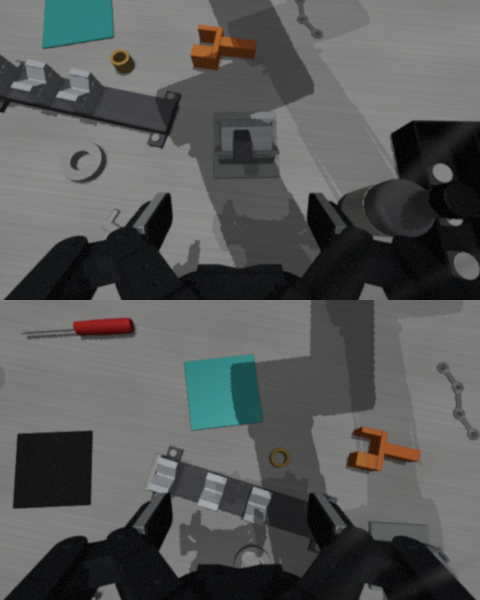

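The upper half shows the gauge in its holder at about (322,190) in full-picture pixels; the bottle is to the right of the finger, roughly (515,275). The lower half shows the rail and both mats. I'll crop in on the gauge.

```bash
python3 - <<'E'
from h import *
m,im,d=load('wrist')
c=cv2.resize(im[140:245,270:385],None,fx=5.5,fy=5.5,interpolation=cv2.INTER_CUBIC)
cv2.imwrite('pics/w3.png',cv2.convertScaleAbs(c,alpha=1.6)[:,:,::-1])
P=cloud(m,d)
for v in range(150,240,8): print(v,[tuple(int(x) for x in P[v,u]) for u in (300,310,320,330,340)])
k=np.linalg.norm(P-[650,440,165],axis=-1)<45; q=P[k]
print('bottle',len(q),q.min(0),q.max(0))
E
```

```text
150 [(538, 257, 9), (536, 269, 9), (535, 281, 9), (533, 294, 8), (532, 306, 9)]
158 [(548, 259, 8), (546, 271, 8), (546, 283, 10), (544, 295, 8), (712, 301, 349)]
166 [(584, 267, 64), (571, 275, 39), (570, 285, 38), (569, 296, 39), (581, 307, 69)]
174 [(597, 269, 76), (596, 279, 76), (599, 289, 85), (598, 298, 86), (593, 307, 75)]
182 [(604, 270, 71), (603, 279, 71), (618, 291, 112), (617, 299, 112), (599, 308, 71)]
190 [(610, 270, 66), (609, 280, 67), (629, 292, 125), (629, 300, 125), (606, 309, 67)]
198 [(617, 271, 61), (616, 281, 62), (635, 293, 121), (634, 301, 121), (612, 310, 61)]
206 [(623, 272, 57), (622, 282, 57), (640, 293, 118), (639, 301, 118), (615, 312, 43)]
214 [(624, 270, 28), (622, 281, 27), (646, 294, 114), (645, 302, 114), (618, 313, 27)]
222 [(628, 269, 9), (627, 281, 11), (625, 292, 9), (624, 303, 8), (623, 314, 10)]
230 [(637, 271, 9), (636, 282, 9), (634, 293, 9), (633, 304, 8), (632, 315, 10)]
238 [(644, 271, 1), (644, 283, 3), (642, 294, 1), (640, 305, 0), (639, 317, 0)]
bottle 3682 [655.78037147 449.27446189 123.50894738] [686.70439681 480.6630701  174.01804461]
```

View pics/w3.png

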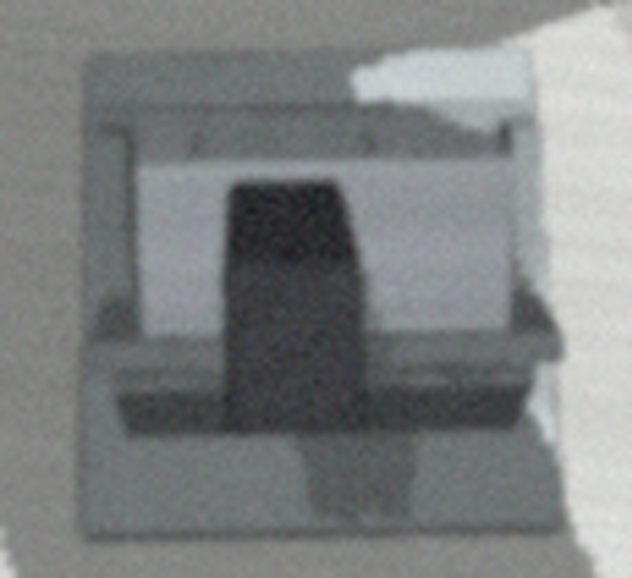

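```bash
python3 - <<'E'
from h import *
m,im,d=load('wrist');P=cloud(m,d)
r=R.from_matrix(np.eye(3))
p,rt=pose();g=rt*R.from_euler('x',np.pi).inv()
q=P[190:216,314:334].reshape(-1,3);L=g.inv().apply(q)
print('tool-aligned gauge axes: handle top',np.median(L,0),L[:,2].std())
c=q[(abs(L[:,2]-np.median(L[:,2]))<3)]
mm=c.mean(0);n=np.linalg.svd(c-mm)[2][2];n*=np.sign(n[2]);print('normal',n,g.apply([0,0,1]))
Rm=np.array(m['R']);o=-Rm.T@np.array(m['t'])
def onplane(u,v,pt,n):
    ray=Rm.T@np.array([(u-m['cx'])/f(m),(v-m['cy'])/f(m),1]);return o+ray*((pt-o)@n)/(ray@n)
pt=lambda x,y:(270+(x-2.25)/5.5,140+(y-2.25)/5.5)
gz=g.apply([0,0,1])
C=[onplane(*pt(*k),mm,gz) for k in [(225,265),(355,260),(365,430),(225,430)]]
print('top corners gauge',np.round(g.inv().apply(C),1)); ctr=np.mean(C,0);print(ctr)
bp=P[172:184,298:306].reshape(-1,3)
C2=[onplane(*pt(*k),ctr-61*gz,gz) for k in [(138,160),(515,158),(510,332),(142,335)]]
print('bridge',np.round(g.inv().apply(C2),1),g.inv().apply(np.median(bp,0)))
print('TCP',g.inv().apply(p))
E
```

```text
tool-aligned gauge axes: handle top [-473.71194514 -217.92162555  486.93765911] 22.44056501354008
normal [0.57105301 0.0815839  0.81684915] [0.57742526 0.07108099 0.81334345]
top corners gauge [[-461.9 -208.2  486.9]
 [-461.2 -226.4  486.9]
 [-486.5 -228.2  486.9]
 [-486.5 -208.   486.9]]
[638.23847896 295.82541336 119.70970057]
bridge [[-459.1 -191.7  425.9]
 [-458.9 -257.2  425.9]
 [-490.5 -257.7  425.9]
 [-491.  -191.7  425.9]] [-467.73154706 -198.06024926  426.18102408]
TCP [-484.58188607 -218.97972083  566.95426375]
```

servo_tool(rows=[100, 0.26, -0.03, 2.0, 0, 0, 0, 100, 0.26, -0.03, 2.0, 0, 0, 0, 100, 0.26, -0.03, 2.0, 0, 0, 0, 100, 0.25, -0.02, 2.0, 0, 0, 0, 100, 0, 0, 1.1, 0, 0, 0, 100, 0, 0, 1.1, 0, 0, 0, 100, 0, 0, 1.1, 0, 0, 0, 100, 0, 0, 1.15, 0, 0, 0])

```text
time_s: 3.4
ee_pos: [611.9, 287.1, 92.0]
eef_rot: [0.149, -2.528, 0.046]
contact_force: [-0.3, -0.2, -0.4]
width: 0.998
grip_force: 0.0
```

servo_tool(rows=[100, 0, 0, 0, 0, 0, 0, 10, 0, 0, 0, 0, 0, 0, 10, 0, 0, 0, 0, 0, 0, 10, 0, 0, 0, 0, 0, 0, 10, 0, 0, 0, 0, 0, 0, 10, 0, 0, 0, 0, 0, 0, 10, 0, 0, 0, 0, 0, 0, 10, 0, 0, 0, 0, 0, 0], newtons=70)

```text
time_s: 4.2
ee_pos: [612.2, 287.2, 92.7]
eef_rot: [0.149, -2.528, 0.046]
contact_force: [0.7, 0.9, -1.7]
width: 0.223
grip_force: 68.9
```

```bash
python3 - <<'E'
from h import *
p,r=pose();g=r*R.from_euler('x',np.pi).inv();ctr=np.array([638.24,295.83,119.71])
print(p,g.apply([0,0,1]),g.apply([0,1,0]),g.inv().apply(ctr-p))
m,im,d=grab('wrist');p,r=pose();g=r*R.from_euler('x',np.pi).inv();P=cloud(m,d)
print(p,camera_model('wrist')['t']-m['t'])
print(r.inv().apply(-np.array(m['R']).T@m['t']-p))
cv2.imwrite('pics/w4.png',im[100:,150:500,::-1])
# points in gauge frame at TCP, bridge region y from ..
L=g.inv().apply((P-p).reshape(-1,3)).reshape(P.shape)
for v in range(200,400,20): print(v,[tuple(int(x) for x in L[v,u]) for u in range(220,421,25)])
E
```

```text
[612.20138545 287.2322239   92.65404937] [0.56903697 0.06646159 0.81962173] [ 1.17038918e-01 -9.93127064e-01 -7.25538247e-04] [-6.52171293 -5.51078299 37.56400135]
[612.21451916 287.24366116  92.65608508] [0.00618121 0.00116727 0.00211465]
[  75.25081303    0.42285496 -143.84400836]
200 [(0, 84, -110), (0, 63, -112), (0, 41, -111), (10, 17, -74), (11, -1, -71), (75, 0, 143), (11, -37, -72), (0, -66, -112), (0, -87, -112)]
220 [(-15, 83, -101), (-15, 62, -101), (-15, 41, -101), (6, 15, -43), (-2, -1, -68), (3, -17, -49), (9, -31, -34), (2, -52, -54), (-15, -85, -101)]
240 [(-28, 81, -90), (-28, 60, -90), (-29, 40, -91), (1, 13, -23), (6, 0, -11), (1, -15, -22), (1, -30, -23), (-12, -53, -53), (-29, -83, -91)]
260 [(-42, 79, -81), (-42, 59, -82), (7, 22, 14), (11, 10, 21), (6, 0, 12), (11, -11, 21), (-11, -30, -21), (-22, -51, -42), (-42, -82, -82)]
280 [(-55, 78, -72), (-55, 58, -72), (6, 20, 30), (10, 9, 37), (6, 0, 29), (11, -10, 38), (7, -21, 32), (-25, -47, -23), (-56, -80, -73)]
300 [(12, 33, 52), (6, 27, 44), (12, 16, 52), (2, 9, 37), (1, 0, 37), (2, -10, 38), (12, -17, 53), (7, -28, 45), (13, -34, 53)]
320 [(9, 31, 58), (17, 20, 69), (16, 13, 68), (-6, 9, 38), (-6, 0, 38), (-6, -10, 38), (17, -14, 69), (16, -22, 68), (9, -33, 59)]
340 [(0, 33, 56), (18, 18, 78), (17, 12, 77), (-91, 17, -47), (-16, 0, 38), (-91, -19, -47), (18, -13, 78), (17, -20, 77), (0, -34, 58)]
360 [(-6, 33, 59), (16, 17, 83), (17, 11, 83), (10, 6, 76), (10, 0, 76), (10, -7, 76), (17, -12, 84), (17, -18, 84), (-7, -34, 58)]
380 [(-112, 71, -31), (17, 16, 90), (18, 10, 90), (11, 5, 84), (11, 0, 84), (12, -6, 85), (17, -11, 90), (18, -16, 90), (-113, -73, -32)]
```

View pics/w4.png

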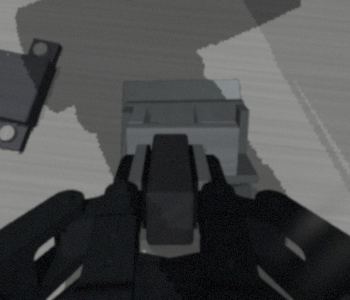

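Gripped: the handle top sits 38 mm above the TCP and its front face is at x +6.5, so the gauge origin lies at (-6.5, 0, -67) from the TCP in gauge axes. Drawing it out.

servo_tool(rows=[10, 0, 0, -0.4, 0, 0, 0, 10, 0, 0, -0.8, 0, 0, 0, 10, 0, 0, -1.2, 0, 0, 0, 10, 0, 0, -1.5, 0, 0, 0, 10, 0, 0, -1.5, 0, 0, 0, 10, 0, 0, -1.5, 0, 0, 0, 10, 0, 0, -1.5, 0, 0, 0, 10, 0, 0, -1.0, 0, 0, 0])

```text
time_s: 5.05
ee_pos: [666.8, 293.2, 171.0]
eef_rot: [0.148, -2.529, 0.046]
contact_force: [0.3, -0.3, -2.4]
width: 0.224
grip_force: 68.7
```

```bash
cat >> h.py <<'E'
OFF=np.array([-6.5,0,-67.])
RY=-0.102
def tcp_for(o,yaw,off=OFF): return np.array(o)-frame(yaw).apply(off)
E
python3 - <<'E'
from h import *
s=sensors.read_state();p,r=pose();print(p,s['contact_force'],s['width'],s['grip_force'],s['joint_positions'])
t=tcp_for([545,-15,150],RY)
# yaw +167.5 deg : first leg rotation part then rest
w=(r.inv()*tool(frame(RY))).as_rotvec();print(w,np.linalg.norm(w))
# explicit route: tilt to upright, then yaw + 
up=tool(frame(np.pi+0.117)); p1=p+[-70,-40,90]
step(p,r,p1,up,8)
w=(up.inv()*tool(frame(RY))).as_rotvec();print('yaw rotvec',w)
step(p1,up,t,tool(frame(RY)),24)
E
```

```text
[666.76792125 293.19684201 171.0263297 ] [ 0.33417561 -0.28380648 -2.404317  ] 0.22430836088873912 68.71598482131958 [ 0.54650076  0.8758074   0.75287829 -0.26533731 -1.99884505 -2.04230671]
[ 0.87838023 -0.09568622 -2.79628891] 2.9325653173680393
8 rows: shift cm [ 1.271 -0.394 -0.76 ] turn [ 0.0001 -0.0761  0.    ] norms 1.53 0.076
yaw rotvec [ 1.13252459e-33  3.57914374e-16 -2.92259265e+00]
24 rows: shift cm [1.658 0.189 0.183] turn [ 0.      0.     -0.1218] norms 1.68 0.122
```

servo_tool(rows=[10, 1.27, -0.39, -0.76, 0, -0.0762, 0, 10, 1.27, -0.39, -0.76, 0, -0.0762, 0, 10, 1.27, -0.39, -0.76, 0, -0.0762, 0, 10, 1.27, -0.39, -0.76, 0, -0.0762, 0, 10, 1.27, -0.39, -0.76, 0, -0.0762, 0, 10, 1.27, -0.39, -0.76, 0, -0.0762, 0, 10, 1.27, -0.39, -0.76, 0, -0.0762, 0, 10, 1.27, -0.39, -0.76, 0, -0.0762, 0])

```text
time_s: 5.85
ee_pos: [595.7, 253.4, 261.4]
eef_rot: [-0.183, 3.133, 0.002]
contact_force: [-0.8, 0.5, -1.7]
width: 0.225
grip_force: 68.5
```

servo_tool(rows=[10, 1.66, 0.19, 0.18, 0, 0, -0.1218, 10, 1.66, 0.19, 0.18, 0, 0, -0.1218, 10, 1.66, 0.19, 0.18, 0, 0, -0.1218, 10, 1.66, 0.19, 0.18, 0, 0, -0.1218, 10, 1.66, 0.19, 0.18, 0, 0, -0.1218, 10, 1.66, 0.19, 0.18, 0, 0, -0.1218, 10, 1.66, 0.19, 0.18, 0, 0, -0.1218, 10, 1.66, 0.19, 0.18, 0, 0, -0.1218])

```text
time_s: 6.65
ee_pos: [478.4, 199.7, 246.1]
eef_rot: [-1.638, 2.681, 0.001]
contact_force: [-0.4, -0.8, -2.2]
width: 0.224
grip_force: 68.5
```

servo_tool(rows=[10, 1.66, 0.19, 0.18, 0, 0, -0.1218, 10, 1.66, 0.19, 0.18, 0, 0, -0.1218, 10, 1.66, 0.19, 0.18, 0, 0, -0.1218, 10, 1.66, 0.19, 0.18, 0, 0, -0.1218, 10, 1.66, 0.19, 0.18, 0, 0, -0.1218, 10, 1.66, 0.19, 0.18, 0, 0, -0.1218, 10, 1.66, 0.19, 0.18, 0, 0, -0.1218, 10, 1.66, 0.19, 0.18, 0, 0, -0.1218])

```text
time_s: 7.45
ee_pos: [457.6, 72.7, 231.9]
eef_rot: [-2.701, 1.602, 0.001]
contact_force: [0.0, 0.1, -2.5]
width: 0.226
grip_force: 68.5
```

servo_tool(rows=[10, 1.66, 0.19, 0.18, 0, 0, -0.1218, 10, 1.66, 0.19, 0.18, 0, 0, -0.1218, 10, 1.66, 0.19, 0.18, 0, 0, -0.1218, 10, 1.66, 0.19, 0.18, 0, 0, -0.1218, 10, 1.66, 0.19, 0.18, 0, 0, -0.1218, 10, 1.66, 0.19, 0.18, 0, 0, -0.1218, 10, 1.66, 0.19, 0.18, 0, 0, -0.1218, 10, 1.66, 0.19, 0.18, 0, 0, -0.1218])

```text
time_s: 8.25
ee_pos: [551.1, -16.1, 217.2]
eef_rot: [-3.137, 0.152, 0.0]
contact_force: [-0.3, -1.1, -2.0]
width: 0.223
grip_force: 68.5
```

servo_tool(rows=[10, 0, 0, 0, 0, 0, 0, 10, 0, 0, 0, 0, 0, 0, 10, 0, 0, 0, 0, 0, 0, 10, 0, 0, 0, 0, 0, 0, 10, 0, 0, 0, 0, 0, 0, 10, 0, 0, 0, 0, 0, 0, 10, 0, 0, 0, 0, 0, 0, 10, 0, 0, 0, 0, 0, 0])

```text
time_s: 9.05
ee_pos: [550.4, -15.3, 216.6]
eef_rot: [-3.137, 0.159, 0.001]
contact_force: [-0.9, 0.5, -2.2]
width: 0.223
grip_force: 68.6
```

```bash
python3 - <<'E'
from h import *
p,r=pose();print(p,r.apply([[1,0,0],[0,0,1]]).round(4))
m,im,d=grab('wrist');P=cloud(m,d)
mt,imt,dt=grab('top')
a=im[60:,90:550];b=cv2.resize(imt[190:225,250:350],(460,161),interpolation=cv2.INTER_CUBIC)
cv2.imwrite('pics/w5.png',cv2.resize(np.vstack([a,b]),None,fx=1.19,fy=1.19)[:,:,::-1])
for c in [(543.6,39.6),(536.6,-31.8),(528.4,-108.9)]: print(proj(m,[*c,60]).round(), proj(mt,[*c,60]).round())
E
```

```text
[550.42774186 -15.32017947 216.55708429] [[ 9.949e-01 -1.010e-01 -5.000e-04]
 [-4.000e-04  6.000e-04 -1.000e+00]]
[267. 198.] [294. 207.]
[338. 198.] [314. 210.]
[414. 198.] [336. 213.]
```

View pics/w5.png

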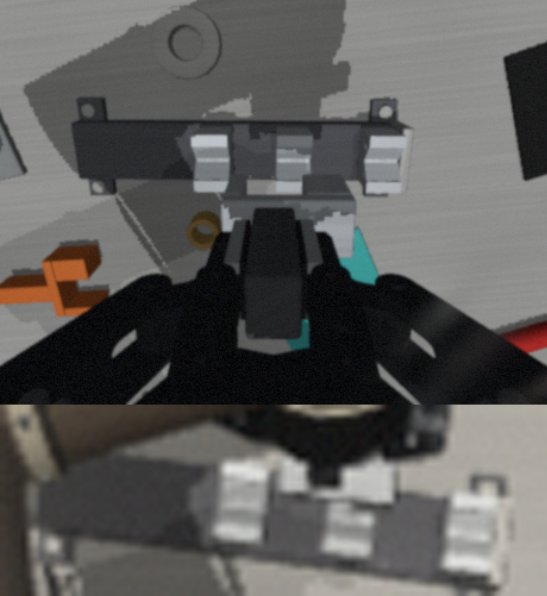

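The wrist view shows the rail running level. The far rest is at about (211,163) in the shown picture, the middle at (292,165) and the end at (386,163), with the thick leg on the right, towards the end rest. Measuring edges.

```bash
python3 - <<'E'
from h import *
m,im,d=load('wrist');P=cloud(m,d);p,r=pose()
G=frame(RY);L=G.inv().apply((P-[*p[:2],0]).reshape(-1,3)).reshape(P.shape)  # rail-aligned, origin under TCP
g=im.max(2)
np.set_printoptions(linewidth=200)
for n,(y0,y1) in dict(far=(25,90),mid=(-45,10),end=(-125,-65)).items():
    k=(L[...,1]>y0)&(L[...,1]<y1)&(L[...,2]>56)&(L[...,2]<66)&(L[...,0]<60)&(L[...,0]>-70)
    q=L[k]; 
    if n=='mid': q=q[q[:,0]>-4]
    print(n,len(q),np.percentile(q,[1,3,50,97,99],axis=0).round(1).tolist())
    # pixel edge profile on row of plateau
    vs=np.where(k)[0];vr=np.bincount(vs);print(vr.nonzero()[0].min(),vr[vr.nonzero()[0].min():])
# gauge legs: points above z 120
k=(L[...,2]>140)&(L[...,2]<200)&(abs(L[...,1])<60)&(L[...,0]<40)&(g>100)
q=L[k];print('gauge',len(q),np.percentile(q,[1,3,50,97,99],axis=0).round(1).tolist())
k=(L[...,0]<40)&(L[...,0]>-40)&(L[...,2]>12)&(L[...,2]<24);q=L[k];print('rail',np.percentile(q,[1,50,99],axis=0).round(1).tolist())
for v in (170,176,182,205,212,216): print(v,im[v,230:440:2].max(1))
E
```

```text
far 832 [[-35.3, 39.1, 56.2], [-34.8, 39.6, 56.4], [0.7, 54.3, 60.7], [14.2, 68.2, 62.3], [14.4, 68.8, 62.7]]
172 [30 31 31 31 31 31 31 31 31 31 31 30 29 23  1  1  0  0  0  0  0  0  0  0  0  0  0  0  0  0  0  0  1  3 15 24 29 30 30 29 29 29 28 28 28 26 27 26 26]
mid 401 [[-0.3, -31.7, 56.0], [0.7, -30.8, 56.3], [8.0, -17.0, 60.9], [13.9, -3.0, 62.6], [14.1, -2.9, 62.8]]
172 [ 7 29 30 30 30 30 30 30 30 30 30 30 29 27  9  0  0  0  0  0  0  0  0  0  0  0  0  0  0  0  0  0  0  2  8 17 22 22 22 22 22 22 22 22 22 22 22 22 22]
end 859 [[-36.4, -109.6, 56.2], [-36.0, -109.1, 56.4], [-22.4, -94.5, 60.8], [13.2, -80.1, 62.3], [13.5, -79.8, 62.6]]
173 [31 31 32 32 32 32 31 30 29 31 31 30 30 15  1  1  0  0  0  0  0  0  0  0  0  0  0  0  0  0  0  0  1  8 16 26 30 29 30 31 31 31 30 30 29 30 29 30 29]
gauge 1384 [[-21.3, -39.9, 184.6], [-19.9, -39.6, 187.9], [-2.6, -31.0, 193.8], [8.3, 25.3, 195.0], [8.7, 26.0, 195.2]]
rail [[-36.6, -104.6, 13.2], [-5.5, 88.5, 21.1], [28.3, 271.1, 23.1]]
170 [ 51  49  47  49  50  46  50  54  75  83  79  77  73  69  67  69  65  67  67  65  65  59  66  66  66  68  61
[... 1755 characters left out ...]
6 124 124 121 122 125 127 127 130 141 153 154
 143 138 132 131 132 133 134 138  84  62  63  65  61  63  64  67  64  62  61  61  61  62  65  63  61  66 100 124 122 120 121 121  78  58  59 115 143 136 132 133 144 144 142 132 133 129 119 119 127
 142 152 147 141 142 144 141]
216 [ 78  74  73  74  75  74  74  76  74  72  74 113 170 172 174 174 176 172 174 175 176 180 180 178 175 133  66  64  62  62  60  63  59  59 121 130 131 129 127 127 127 128 130 145 144 146 169 179 178
 180 179 178 177 179 180 177 167  86  58  59  63  63  63  64  64  61  63  58  64  56  59  64  61  59  60  68 114 140 143 145 142 137  91  70 159 188 187 188 187 187 185 187 185 186 187 186 184 183
 176 152 147 136 145 145 145]
```

servo_tool(rows=[10, -0.05, 0.22, 1.0, 0, 0, 0, 10, -0.05, 0.22, 1.2, 0, 0, 0, 10, -0.05, 0.22, 1.2, 0, 0, 0, 10, -0.05, 0.21, 1.2, 0, 0, 0, 10, -0.05, 0.21, 1.2, 0, 0, 0, 10, -0.05, 0.21, 1.2, 0, 0, 0, 10, -0.04, 0.21, 0.8, 0, 0, 0, 10, -0.04, 0.21, 0.4, 0, 0, 0])

```text
time_s: 9.95
ee_pos: [544.5, -32.3, 133.3]
eef_rot: [-3.137, 0.159, 0.003]
contact_force: [-0.1, -0.8, -2.2]
width: 0.222
grip_force: 68.6
```

```bash
cat > meas.py <<'E'
from h import *
import sys
p,r=pose();grab('wrist')
m,im,d=grab('wrist');p,r=pose();P=cloud(m,d);print(p,r.apply([1,0,0]).round(4),sensors.read_state()['contact_force'])
G=frame(RY);L=G.inv().apply((P-[*p[:2],0]).reshape(-1,3)).reshape(P.shape)
g=im.max(2)
zb=p[2]-66.5
def rep(n,k):
    q=L[k]
    if len(q)>20: print(n,len(q),np.percentile(q,[1,3,50,97,99],axis=0).round(1).tolist())
k=(L[...,2]>zb+38)&(L[...,2]<zb+48)&(abs(L[...,1])<60)&(abs(L[...,0])<40)&(g>90);rep('bridge',k)
xo=float(sys.argv[1]) if len(sys.argv)>1 else 4
k0=(L[...,2]>54)&(L[...,2]<66)&(L[...,0]>8)&(L[...,0]<22)
ys=np.unique(np.floor(L[k0][:,1]),return_counts=True)
runs=np.split(ys[0],np.where(np.diff(ys[0])>3)[0]+1)
for a in runs:
    rep('rest',k0&(L[...,1]>=a[0])&(L[...,1]<=a[-1]+1))
kl=(L[...,2]>zb)&(L[...,2]<zb+30)&(L[...,0]>2)&(L[...,0]<14)&(g>60);
for s,(a,b) in dict(leg=(-50,-12),lip=(12,40)).items(): rep(s,kl&(L[...,1]>a)&(L[...,1]<b))
cv2.imwrite(f'pics/m{int(sensors.read_state()["time_s"]*100)}.png',cv2.resize(im[150:330,180:460],None,fx=2.8,fy=2.8,interpolation=cv2.INTER_CUBIC)[:,:,::-1])
E
python3 meas.py; ls pics
```

```text
[544.61279885 -32.2933142  133.88415644] [ 0.9949 -0.1012 -0.0016] [-0.23071003  0.14238554 -1.99327429]
bridge 1959 [[-21.4, -39.9, 109.0], [-19.3, -39.4, 109.2], [0.4, -26.1, 110.4], [7.7, 24.7, 111.6], [8.1, 25.7, 111.9]]
rest 639 [[8.2, -92.1, 54.4], [8.3, -91.5, 54.9], [13.6, -76.8, 61.0], [17.5, -62.5, 62.4], [17.6, -62.4, 62.6]]
rest 634 [[8.2, -14.0, 54.2], [8.4, -13.8, 55.5], [13.8, 0.6, 61.1], [17.9, 14.5, 62.3], [18.1, 15.2, 62.5]]
rest 684 [[8.1, 56.3, 54.4], [8.4, 56.5, 55.0], [14.2, 70.7, 61.0], [18.4, 85.4, 62.3], [18.5, 86.2, 62.5]]
leg 510 [[4.9, -39.8, 68.8], [7.4, -39.3, 70.3], [8.4, -28.3, 84.7], [8.7, -16.9, 96.8], [8.8, -16.7, 97.2]]
lip 201 [[5.9, 16.2, 68.0], [7.5, 16.5, 69.6], [8.1, 21.1, 85.0], [8.5, 25.6, 96.5], [8.7, 25.7, 96.8]]
c1.png
m1005.png
scene.png
top.png
w1.png
w2.png
w3.png
w4.png
w5.png
```

servo_tool(rows=[10, 0, -0.06, 0, 0, 0, 0, 10, 0, 0, 0.2, 0, 0, 0, 10, 0, 0, 0.2, 0, 0, 0, 10, 0, 0, 0.2, 0, 0, 0, 10, 0, 0, 0.2, 0, 0, 0, 10, 0, 0, 0.2, 0, 0, 0, 10, 0, 0, 0.2, 0, 0, 0, 10, 0, 0, 0.2, 0, 0, 0])

```text
time_s: 10.85
ee_pos: [545.0, -31.3, 120.3]
eef_rot: [-3.137, 0.159, 0.001]
contact_force: [-0.4, -0.8, -2.3]
width: 0.225
grip_force: 68.6
```

servo_tool(rows=[10, 0, 0, 0.3, 0, 0, 0, 10, 0, 0, 0.3, 0, 0, 0, 10, 0, 0, 0.3, 0, 0, 0, 10, 0, 0, 0.3, 0, 0, 0, 10, 0, 0, 0.3, 0, 0, 0, 10, 0, 0, 0.3, 0, 0, 0, 10, 0, 0, 0.3, 0, 0, 0, 10, 0, 0, 0.2, 0, 0, 0])

```text
time_s: 11.65
ee_pos: [544.9, -31.4, 97.1]
eef_rot: [-3.137, 0.159, 0.001]
contact_force: [0.3, -1.1, -2.1]
width: 0.225
grip_force: 68.6
```

```bash
python3 meas.py
```

```text
[544.76199989 -31.38214158  97.11335822] [ 0.9949 -0.101  -0.0012] [ 0.38053675 -0.88897586 -2.38808385]
bridge 2098 [[-21.1, -39.8, 72.7], [-18.9, -39.3, 73.0], [1.1, -24.6, 74.1], [8.2, 24.6, 75.2], [8.5, 25.8, 75.5]]
rest 918 [[8.0, -93.2, 54.4], [8.2, -92.3, 54.8], [13.6, -77.4, 61.0], [17.4, -63.4, 62.1], [17.5, -63.3, 62.5]]
rest 1264 [[8.1, -38.5, 54.1], [8.2, -36.1, 54.8], [11.6, -2.3, 61.1], [17.9, 22.2, 65.2], [18.0, 24.6, 65.7]]
rest 968 [[8.1, 55.4, 54.2], [8.3, 55.6, 55.3], [14.2, 69.7, 61.0], [18.3, 84.6, 62.2], [18.4, 85.3, 62.5]]
leg 482 [[6.2, -39.7, 33.5], [8.1, -39.1, 34.2], [8.7, -28.0, 48.8], [9.0, -16.5, 59.9], [9.2, -14.1, 60.5]]
lip 226 [[4.1, 12.6, 32.9], [5.6, 13.4, 33.6], [8.4, 20.5, 48.8], [9.0, 25.6, 60.5], [11.8, 25.9, 60.5]]
```

servo_tool(rows=[10, 0, 0.2, 0, 0, 0, 0, 10, 0, 0.3, 0, 0, 0, 0, 10, 0, 0.3, 0, 0, 0, 0, 10, 0, 0.3, 0, 0, 0, 0, 10, 0, 0.3, 0, 0, 0, 0, 10, 0, 0.3, 0, 0, 0, 0, 10, 0, 0.2, 0, 0, 0, 0, 10, 0, 0.1, 0, 0, 0, 0])

```text
time_s: 12.55
ee_pos: [543.0, -50.8, 97.5]
eef_rot: [-3.136, 0.159, 0.0]
contact_force: [-0.6, 5.6, -2.2]
width: 0.22
grip_force: 68.7
```

servo_tool(rows=[10, 0, 0.04, 0, 0, 0, 0, 10, 0, 0.04, 0, 0, 0, 0, 10, 0, 0.04, 0, 0, 0, 0, 10, 0, 0.04, 0, 0, 0, 0, 10, 0, 0, 0, 0, 0, 0, 10, 0, 0, 0, 0, 0, 0, 10, 0, 0, 0, 0, 0, 0, 10, 0, 0, 0, 0, 0, 0])

```text
time_s: 13.35
ee_pos: [542.8, -52.5, 97.5]
eef_rot: [-3.136, 0.159, 0.001]
contact_force: [-0.8, 5.1, -2.5]
width: 0.222
grip_force: 68.7
```

```bash
python3 meas.py
```

```text
[542.81317294 -52.48030904  97.44505506] [ 9.949e-01 -1.011e-01 -5.000e-04] [ 0.51380576  5.04112847 -3.77655313]
bridge 2017 [[-21.5, -39.6, 73.1], [-19.4, -39.1, 73.4], [1.0, -25.1, 74.6], [8.1, 25.0, 75.7], [8.5, 26.1, 76.0]]
rest 2078 [[8.1, -71.5, 54.3], [8.2, -69.9, 54.9], [12.6, -24.0, 61.0], [17.4, 19.7, 63.8], [17.6, 24.0, 65.1]]
rest 977 [[8.1, 76.5, 54.3], [8.3, 76.7, 54.8], [14.0, 90.6, 61.1], [18.1, 105.7, 62.3], [18.2, 106.4, 62.5]]
leg 715 [[2.5, -49.3, 32.2], [3.8, -48.2, 34.3], [8.7, -33.2, 50.5], [13.1, -16.4, 60.7], [13.7, -13.8, 60.9]]
lip 201 [[6.2, 12.6, 34.3], [6.4, 13.2, 35.5], [8.5, 21.0, 52.0], [12.9, 26.0, 60.8], [13.2, 26.2, 60.9]]
```

servo_tool(rows=[10, 0, 0.03, 0, 0, 0, 0, 10, 0, 0.03, 0, 0, 0, 0, 10, 0, 0.03, 0, 0, 0, 0, 10, 0, 0.03, 0, 0, 0, 0, 10, 0, 0.02, 0, 0, 0, 0, 10, 0, 0, 0, 0, 0, 0, 10, 0, 0, 0, 0, 0, 0, 10, 0, 0, 0, 0, 0, 0])

```text
time_s: 14.25
ee_pos: [542.7, -53.9, 97.5]
eef_rot: [-3.136, 0.159, 0.001]
contact_force: [-1.2, 4.8, -3.6]
width: 0.227
grip_force: 68.7
```

servo_tool(rows=[10, 0, 0.03, 0, 0, 0, 0, 10, 0, 0.03, 0, 0, 0, 0, 10, 0, 0.03, 0, 0, 0, 0, 10, 0, 0.03, 0, 0, 0, 0, 10, 0, 0, 0, 0, 0, 0, 10, 0, 0, 0, 0, 0, 0, 10, 0, 0, 0, 0, 0, 0, 10, 0, 0, 0, 0, 0, 0])

```text
time_s: 15.05
ee_pos: [542.7, -54.5, 97.5]
eef_rot: [-3.136, 0.159, 0.0]
contact_force: [-0.8, 9.0, -1.9]
width: 0.22
grip_force: 68.8
```

servo_tool(rows=[10, 0, 0.03, 0, 0, 0, 0, 10, 0, 0.03, 0, 0, 0, 0, 10, 0, 0, 0, 0, 0, 0, 10, 0, 0, 0, 0, 0, 0, 10, 0, 0, 0, 0, 0, 0, 10, 0, 0, 0, 0, 0, 0, 10, 0, 0, 0, 0, 0, 0, 10, 0, 0, 0, 0, 0, 0])

```text
time_s: 15.85
ee_pos: [542.8, -54.6, 97.6]
eef_rot: [-3.135, 0.159, -0.001]
contact_force: [-1.6, 10.8, -1.4]
width: 0.23
grip_force: 68.9
```

```bash
python3 meas.py; ls -t pics|head -1
```

```text
[542.79040792 -54.6148385   97.54651597] [ 9.948e-01 -1.014e-01  3.000e-04] [-1.25118729 11.61211405 -1.55631075]
bridge 1990 [[-21.7, -39.5, 73.2], [-19.1, -38.9, 73.4], [1.0, -24.8, 74.6], [7.8, 25.2, 75.7], [8.1, 26.2, 76.0]]
rest 2040 [[8.1, -69.4, 54.4], [8.2, -67.8, 54.8], [12.6, -22.9, 61.0], [17.2, 20.2, 63.8], [17.4, 24.2, 65.5]]
rest 958 [[8.1, 78.5, 54.5], [8.4, 78.7, 54.9], [14.0, 92.5, 61.0], [17.9, 107.7, 62.3], [18.0, 108.4, 62.8]]
leg 718 [[2.8, -49.6, 32.9], [3.9, -48.5, 34.3], [8.5, -32.6, 51.5], [13.0, -16.1, 60.9], [13.8, -16.0, 61.0]]
lip 218 [[5.2, 12.1, 34.2], [5.6, 12.7, 35.6], [8.5, 21.1, 52.9], [13.0, 26.2, 60.9], [13.8, 26.5, 61.0]]
m1595.png
```

servo_tool(rows=[10, 0, -0.15, 0, 0, 0, 0, 10, 0, -0.14, 0, 0, 0, 0, 10, 0, 0, 0, 0, 0, 0, 10, 0, 0, -0.2, 0, 0, 0, 10, 0, 0, -0.8, 0, 0, 0, 10, 0, 0, -1.0, 0, 0, 0, 10, 0, 0, -1.0, 0, 0, 0, 10, 0, 0, -0.8, 0, 0, 0])

```text
time_s: 16.75
ee_pos: [543.3, -53.2, 137.1]
eef_rot: [-3.137, 0.159, -0.001]
contact_force: [-0.0, 1.0, -2.4]
width: 0.219
grip_force: 69.0
```

servo_tool(rows=[10, 0, -0.75, 0, 0, 0, 0, 10, 0, -1.3, 0, 0, 0, 0, 10, 0, -1.4, 0, 0, 0, 0, 10, 0, -1.5, 0, 0, 0, 0, 10, 0, -1.5, 0, 0, 0, 0, 10, 0, -1.3, 0, 0, 0, 0, 10, 0, -0.9, 0, 0, 0, 0, 10, 0, -0.5, 0, 0, 0, 0])

```text
time_s: 17.55
ee_pos: [552.1, 39.1, 135.4]
eef_rot: [-3.137, 0.157, 0.001]
contact_force: [-0.1, 0.4, -1.7]
width: 0.221
grip_force: 69.2
```

```bash
python3 meas.py; ls -t pics|head -1
```

```text
[552.05526096  38.50248314 135.43207832] [ 9.950e-01 -1.001e-01 -7.000e-04] [-0.1423341   0.8257855  -2.64484148]
bridge 2065 [[-20.8, -39.3, 111.1], [-18.8, -38.6, 111.4], [1.2, -24.3, 112.6], [8.3, 25.3, 113.7], [8.6, 26.4, 114.1]]
rest 646 [[8.1, -163.4, 54.3], [8.3, -162.6, 55.1], [13.3, -147.0, 60.9], [17.2, -133.6, 62.2], [17.3, -133.3, 62.5]]
rest 645 [[8.1, -106.4, 54.2], [8.2, -105.7, 55.0], [13.6, -90.9, 60.9], [17.5, -76.7, 62.3], [17.7, -76.5, 62.5]]
rest 631 [[8.1, -14.6, 54.5], [8.3, -13.9, 54.9], [14.0, 0.0, 61.0], [18.1, 14.1, 62.3], [18.2, 14.7, 62.5]]
leg 497 [[3.9, -39.1, 70.6], [7.3, -38.5, 72.3], [8.9, -27.3, 86.2], [9.3, -16.0, 98.0], [9.4, -15.8, 98.6]]
lip 207 [[2.8, 17.1, 70.5], [6.7, 17.2, 72.2], [8.5, 21.9, 86.1], [8.9, 26.4, 98.5], [9.0, 26.6, 98.7]]
m1764.png
```

Gap end–mid measures 57 mm. Lowering over the far rest.

servo_tool(rows=[10, 0, 0.06, 0, 0, 0, 0, 10, 0, 0, 0.2, 0, 0, 0, 10, 0, 0, 0.2, 0, 0, 0, 10, 0, 0, 0.2, 0, 0, 0, 10, 0, 0, 0.2, 0, 0, 0, 10, 0, 0, 0.2, 0, 0, 0, 10, 0, 0, 0.2, 0, 0, 0, 10, 0, 0, 0.2, 0, 0, 0])

```text
time_s: 18.45
ee_pos: [552.1, 37.5, 121.4]
eef_rot: [-3.137, 0.159, 0.0]
contact_force: [-0.7, 1.8, -0.9]
width: 0.226
grip_force: 69.3
```

servo_tool(rows=[10, 0, 0, 0.3, 0, 0, 0, 10, 0, 0, 0.3, 0, 0, 0, 10, 0, 0, 0.3, 0, 0, 0, 10, 0, 0, 0.3, 0, 0, 0, 10, 0, 0, 0.3, 0, 0, 0, 10, 0, 0, 0.4, 0, 0, 0, 10, 0, 0, 0.3, 0, 0, 0, 10, 0, 0, 0.2, 0, 0, 0])

```text
time_s: 19.25
ee_pos: [552.0, 37.4, 97.2]
eef_rot: [-3.137, 0.159, 0.001]
contact_force: [0.1, 4.1, -0.1]
width: 0.226
grip_force: 69.4
```

```bash
python3 meas.py
```

```text
[551.87354113  37.44474291  97.11916585] [ 9.949e-01 -1.011e-01 -8.000e-04] [ 1.04339862  4.61910557 -3.67064178]
bridge 2181 [[-21.0, -39.6, 72.8], [-18.7, -39.1, 73.1], [1.5, -23.3, 74.2], [8.3, 24.8, 75.3], [8.6, 25.8, 75.6]]
rest 952 [[8.1, -162.4, 54.1], [8.2, -161.6, 54.7], [13.5, -145.4, 60.9], [17.3, -132.3, 62.2], [17.4, -132.1, 62.4]]
rest 930 [[8.2, -105.3, 54.5], [8.3, -104.7, 55.0], [13.8, -89.5, 61.0], [17.6, -75.6, 62.3], [17.8, -75.4, 62.6]]
rest 1282 [[8.1, -38.5, 54.3], [8.3, -36.0, 55.0], [11.5, -0.7, 61.0], [18.1, 22.3, 65.0], [18.2, 24.8, 65.8]]
leg 510 [[4.5, -39.7, 32.4], [6.8, -39.0, 34.2], [8.8, -27.3, 48.0], [9.2, -16.3, 60.0], [9.4, -13.4, 60.5]]
lip 189 [[6.3, 13.2, 32.3], [6.4, 14.4, 34.0], [8.6, 21.5, 49.8], [9.2, 26.0, 60.4], [11.4, 26.1, 60.5]]
```

servo_tool(rows=[10, 0, 0.2, 0, 0, 0, 0, 10, 0, 0.4, 0, 0, 0, 0, 10, 0, 0.5, 0, 0, 0, 0, 10, 0, 0.5, 0, 0, 0, 0, 10, 0, 0.5, 0, 0, 0, 0, 10, 0, 0.5, 0, 0, 0, 0, 10, 0, 0.4, 0, 0, 0, 0, 10, 0, 0.2, 0, 0, 0, 0])

```text
time_s: 20.15
ee_pos: [548.4, 5.5, 97.2]
eef_rot: [-3.137, 0.159, 0.002]
contact_force: [1.7, 5.4, -5.0]
width: 0.222
grip_force: 68.8
```

```bash
python3 - <<'E'
from h import *
grab('wrist')
E
python3 meas.py; ls -t pics|head -1
```

```text
[548.45280547   5.33607598  97.32694662] [ 0.9949 -0.1012 -0.0011] [ 0.73072508  2.70446064 -3.59410455]
bridge 2187 [[-21.1, -39.8, 73.0], [-18.7, -39.2, 73.2], [1.4, -23.4, 74.4], [8.2, 24.9, 75.6], [8.5, 25.9, 75.8]]
rest 935 [[8.1, -129.9, 54.4], [8.3, -129.3, 55.0], [13.7, -113.7, 60.9], [17.5, -100.2, 62.2], [17.6, -99.9, 62.5]]
rest 924 [[8.1, -72.9, 54.2], [8.4, -72.4, 54.8], [13.9, -57.6, 61.1], [17.7, -43.4, 62.3], [17.9, -43.2, 62.7]]
rest 1253 [[8.1, -38.4, 54.2], [8.2, -36.0, 54.9], [11.7, -1.1, 61.0], [18.1, 22.4, 64.2], [18.2, 24.6, 65.6]]
leg 739 [[2.4, -49.2, 32.5], [3.3, -47.7, 33.9], [8.7, -33.1, 49.8], [13.0, -16.4, 60.5], [13.8, -14.6, 60.8]]
lip 206 [[6.1, 12.5, 32.4], [6.3, 13.1, 34.0], [8.6, 21.2, 51.4], [12.3, 26.0, 60.7], [13.6, 26.2, 60.8]]
m2030.png
```

servo_tool(rows=[10, 0, 0.06, 0, 0, 0, 0, 10, 0, 0.05, 0, 0, 0, 0, 10, 0, 0.04, 0, 0, 0, 0, 10, 0, 0.03, 0, 0, 0, 0, 10, 0, 0, 0, 0, 0, 0, 10, 0, 0, 0, 0, 0, 0, 10, 0, 0, 0, 0, 0, 0, 10, 0, 0, 0, 0, 0, 0])

```text
time_s: 21.1
ee_pos: [548.3, 3.8, 97.3]
eef_rot: [-3.137, 0.159, 0.002]
contact_force: [-0.3, 4.7, -4.9]
width: 0.222
grip_force: 68.9
```

servo_tool(rows=[10, 0, 0.02, 0, 0, 0, 0, 10, 0, 0.02, 0, 0, 0, 0, 10, 0, 0.01, 0, 0, 0, 0, 10, 0, 0, 0, 0, 0, 0, 10, 0, 0, 0, 0, 0, 0, 10, 0, 0, 0, 0, 0, 0, 10, 0, 0, 0, 0, 0, 0, 10, 0, 0, 0, 0, 0, 0])

```text
time_s: 21.9
ee_pos: [548.2, 3.2, 97.3]
eef_rot: [-3.137, 0.159, 0.002]
contact_force: [1.1, 5.2, -4.6]
width: 0.221
grip_force: 68.9
```

```bash
python3 meas.py; ls -t pics|head -1
```

```text
[548.25252727   3.2297704   97.36918129] [ 0.9949 -0.101  -0.001 ] [-1.05648936  4.71617656 -4.42637531]
bridge 2184 [[-20.8, -39.6, 73.0], [-18.8, -39.1, 73.3], [1.5, -23.3, 74.5], [8.2, 24.8, 75.6], [8.6, 26.0, 75.9]]
rest 940 [[8.1, -128.0, 54.5], [8.3, -127.4, 55.0], [13.7, -111.8, 61.0], [17.4, -98.0, 62.2], [17.6, -97.7, 62.5]]
rest 2162 [[8.1, -70.6, 54.3], [8.2, -69.0, 54.8], [12.9, -24.2, 61.0], [18.0, 19.7, 63.7], [18.1, 24.0, 65.4]]
leg 716 [[2.4, -49.2, 32.7], [3.7, -47.9, 34.1], [8.7, -32.3, 50.5], [13.0, -16.3, 60.7], [13.7, -13.2, 60.8]]
lip 203 [[6.0, 12.6, 33.2], [6.6, 13.5, 34.1], [8.5, 21.2, 51.2], [10.9, 25.9, 60.7], [11.8, 26.1, 60.8]]
m2200.png
```

servo_tool(rows=[10, 0, 0.02, 0, 0, 0, 0, 10, 0, 0.02, 0, 0, 0, 0, 10, 0, 0, 0, 0, 0, 0, 10, 0, 0, 0, 0, 0, 0, 10, 0, 0, 0, 0, 0, 0, 10, 0, 0, 0, 0, 0, 0, 10, 0, 0, 0, 0, 0, 0, 10, 0, 0, 0, 0, 0, 0])

```text
time_s: 22.8
ee_pos: [548.2, 2.8, 97.4]
eef_rot: [-3.137, 0.159, 0.001]
contact_force: [0.0, 5.1, -4.1]
width: 0.222
grip_force: 68.9
```

```bash
python3 meas.py; ls -t pics|head -1
```

```text
[548.24572061   2.83683703  97.3875008 ] [ 9.949e-01 -1.009e-01 -9.000e-04] [-0.40205875  5.03047848 -5.1282415 ]
bridge 2181 [[-20.8, -39.6, 73.0], [-18.6, -39.2, 73.4], [1.4, -23.5, 74.5], [8.2, 24.9, 75.6], [8.5, 26.0, 75.8]]
rest 934 [[8.1, -127.7, 54.3], [8.3, -126.8, 54.7], [13.6, -111.1, 61.0], [17.4, -97.6, 62.2], [17.5, -97.4, 62.5]]
rest 2162 [[8.1, -70.1, 54.3], [8.2, -68.7, 54.9], [12.8, -23.5, 61.0], [18.0, 19.3, 63.6], [18.1, 23.7, 65.3]]
leg 698 [[2.5, -49.1, 32.5], [3.6, -47.9, 33.7], [8.7, -31.8, 50.0], [13.0, -16.4, 60.6], [13.6, -13.5, 60.8]]
lip 207 [[6.0, 12.5, 34.0], [6.3, 12.8, 34.6], [8.5, 21.0, 51.5], [11.8, 25.9, 60.7], [12.4, 26.2, 60.9]]
m2290.png
```

servo_tool(rows=[10, 0, -0.11, 0, 0, 0, 0, 10, 0, -0.1, 0, 0, 0, 0, 10, 0, 0, 0, 0, 0, 0, 10, 0, 0, -0.2, 0, 0, 0, 10, 0, 0, -0.8, 0, 0, 0, 10, 0, 0, -1.0, 0, 0, 0, 10, 0, 0, -1.2, 0, 0, 0, 10, 0, 0, -1.2, 0, 0, 0])

```text
time_s: 23.7
ee_pos: [548.9, 4.9, 143.0]
eef_rot: [-3.137, 0.159, -0.001]
contact_force: [0.2, 0.1, -1.3]
width: 0.225
grip_force: 69.1
```

```bash
python3 - <<'E'
from h import *
grab('wrist')
E
python3 meas.py
python3 - <<'E'
from h import *
m,im,d=load('wrist');P=cloud(m,d);g=im.max(2)
k=(g<60)&(abs(P[...,2]-4)<5)&(P[...,0]>440)&(P[...,0]<680)&(P[...,1]<-220)&(P[...,1]>-420)
q=P[k];print(len(q), q.min(0),q.max(0), cv2.minAreaRect(q[:,:2].astype(np.float32)) if len(q) else '')
p,r=pose()
# target on mat: use top estimate as well
mt=load('top')[0];c=np.mean([atz(mt,u,v,4) for u,v in [(371,195),(402,190),(411,226),(381,230)]],0);print('mat top',c)
for yaw in (RY,): 
    t=tcp_for([553,-316,60],yaw); print(t); step(p,r,t,tool(frame(yaw)),8)
E
```

```text
[549.3942945    5.0965835  142.91765551] [ 0.9949 -0.1008  0.0019] [-0.57128342  0.09173566 -2.06439392]
bridge 1971 [[-20.2, -39.8, 119.8], [-18.4, -39.2, 120.1], [1.8, -25.7, 121.3], [8.9, 24.9, 122.4], [9.3, 26.0, 122.7]]
rest 546 [[8.1, -130.1, 54.4], [8.2, -129.1, 55.4], [12.8, -113.9, 60.9], [16.5, -100.2, 62.3], [16.6, -100.0, 62.5]]
rest 549 [[8.0, -72.9, 54.4], [8.1, -72.2, 54.7], [13.4, -57.7, 61.0], [16.9, -43.4, 62.4], [16.9, -43.2, 62.9]]
rest 521 [[8.1, -15.7, 55.4], [8.5, -15.0, 56.1], [13.5, -1.2, 61.0], [17.1, 12.6, 62.4], [17.3, 13.4, 62.9]]
leg 466 [[5.6, -39.4, 80.1], [8.0, -39.0, 81.1], [9.6, -27.6, 94.3], [10.1, -16.4, 105.8], [10.1, -16.3, 106.2]]
lip 199 [[3.8, 16.6, 78.4], [5.8, 16.7, 79.9], [9.3, 21.3, 93.9], [9.7, 25.9, 105.9], [9.8, 26.2, 106.2]]
6143 [ 480.79368041 -301.58363974    0.98113624] [ 614.13416545 -235.58510244    7.75938337] ((546.751953125, -269.850341796875), (128.87896728515625, 43.88467788696289), 12.475014686584473)
mat top [ 553.2621845 -316.6152477    4.       ]
[ 559.46621631 -316.66185096  127.        ]
8 rows: shift cm [0.532 3.989 0.196] turn [-0.0002 -0.0002  0.0001] norms 4.03 0.0
```

Both gaps measure about 57 mm. Over to the mat.

servo_tool(rows=[10, 0.53, 3.2, 0, 0, 0, 0, 10, 0.53, 4.2, 0, 0, 0, 0, 10, 0.53, 4.4, 0, 0, 0, 0, 10, 0.53, 4.6, 0, 0, 0, 0, 10, 0.53, 4.6, 0, 0, 0, 0, 10, 0.53, 4.6, 0, 0, 0, 0, 10, 0.53, 4.0, 0, 0, 0, 0, 10, 0.53, 2.3, 0, 0, 0, 0])

```text
time_s: 24.65
ee_pos: [557.7, -319.6, 140.4]
eef_rot: [-3.137, 0.162, 0.003]
contact_force: [0.7, 0.7, -2.8]
width: 0.225
grip_force: 69.4
```

servo_tool(rows=[10, 0, 0, 0.5, 0, 0, 0, 10, 0, 0, 1.0, 0, 0, 0, 10, 0, 0, 1.0, 0, 0, 0, 10, 0, 0, 1.0, 0, 0, 0, 10, 0, 0, 1.0, 0, 0, 0, 10, 0, 0, 0.8, 0, 0, 0, 10, 0, 0, 0.5, 0, 0, 0, 10, 0, 0, 0.4, 0, 0, 0])

```text
time_s: 25.45
ee_pos: [558.7, -316.6, 78.8]
eef_rot: [-3.137, 0.158, 0.001]
contact_force: [-0.2, -0.5, -2.1]
width: 0.225
grip_force: 69.5
```

```bash
python3 - <<'E'
from h import *
grab('wrist')
m,im,d=grab('wrist');P=cloud(m,d);g=im.max(2);p,r=pose();print(p,r.apply([0,0,1]))
print('origin',p+frame(RY).apply(OFF))
k=(g<60)&(abs(P[...,2]-4)<6)&(np.hypot(P[...,0]-553,P[...,1]+316)<110)
print(k.sum(),P[k].min(0),P[k].max(0))
cv2.imwrite('pics/mat.png',im[:,:,::-1])
E
```

```text
[ 558.42145278 -316.66568597   78.80967452] [-1.15842665e-03  7.44530271e-04 -9.99999052e-01]
origin [ 551.95523648 -316.00383501   11.80967452]
19097 [ 504.7733303  -390.34855654    2.38265783] [ 634.76522209 -237.60465454    7.65920821]
```

View pics/mat.png

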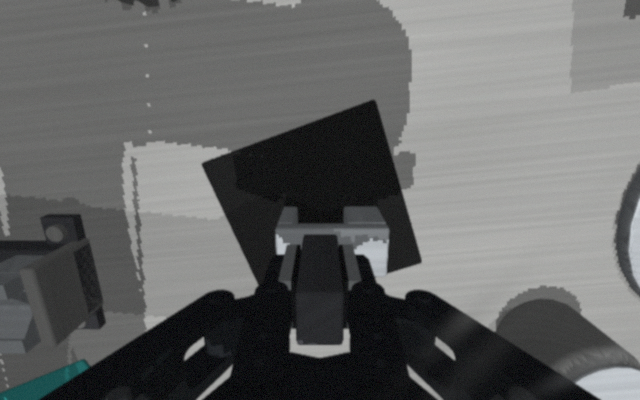

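```bash
python3 - <<'E'
from h import *
m=load('wrist')[0]
c=[atz(m,u,v,4) for u,v in [(203,163),(375,100),(421,262)]];print(np.round(c,1));M=(c[0]+c[2])/2
a=c[1]-c[0];yaw=np.arctan2(a[1],a[0]);print(M,np.linalg.norm(a),np.linalg.norm(c[2]-c[1]),yaw)
e=a/np.linalg.norm(a);o=np.array([552,-316,4])
print('gauge in mat',(o-M)@e,np.cross(e,o-M)[2])
E
```

```text
[[ 604.4 -237.4    4. ]
 [ 634.5 -361.3    4. ]
 [ 510.  -391.3    4. ]]
[ 557.20642753 -314.34378182    4.        ] 127.43990834418675 128.0628689925015 -1.3324648852772132
gauge in mat 0.380260718182319 -5.450261284113488
```

servo_tool(rows=[10, 0, 0, 0.25, 0, 0, 0, 10, 0, 0, 0.2, 0, 0, 0, 10, 0, 0, 0.1, 0, 0, 0, 10, 0, 0, 0.05, 0, 0, 0, 10, 0, 0, 0.05, 0, 0, 0, 10, 0, 0, 0.05, 0, 0, 0, 10, 0, 0, 0, 0, 0, 0, 10, 0, 0, 0, 0, 0, 0])

```text
time_s: 26.35
ee_pos: [558.6, -316.8, 72.3]
eef_rot: [-3.137, 0.159, 0.001]
contact_force: [-0.7, -0.4, -1.3]
width: 0.224
grip_force: 69.5
```

servo_tool(rows=[10, 0, 0, 0.04, 0, 0, 0, 10, 0, 0, 0.04, 0, 0, 0, 10, 0, 0, 0.04, 0, 0, 0, 10, 0, 0, 0.03, 0, 0, 0, 10, 0, 0, 0, 0, 0, 0, 10, 0, 0, 0, 0, 0, 0, 10, 0, 0, 0, 0, 0, 0, 10, 0, 0, 0, 0, 0, 0])

```text
time_s: 27.15
ee_pos: [558.9, -317.0, 72.1]
eef_rot: [3.138, -0.158, 0.001]
contact_force: [-2.4, 1.9, 8.1]
width: 0.223
grip_force: 71.1
```

Standing on the mat (8 N up). Open and back off straight up.

servo_tool(rows=[25, 0, 0, -0.05, 0, 0, 0, 35, 0, 0, 0, 0, 0, 0, 50, 0, 0, 0, 0, 0, 0, 70, 0, 0, 0, 0, 0, 0, 85, 0, 0, 0, 0, 0, 0, 85, 0, 0, 0, 0, 0, 0, 85, 0, 0, 0, 0, 0, 0, 85, 0, 0, 0, 0, 0, 0])

```text
time_s: 27.95
ee_pos: [558.6, -316.8, 71.3]
eef_rot: [-3.137, 0.159, 0.001]
contact_force: [-0.8, -1.1, 0.1]
width: 0.849
grip_force: 0.0
```

servo_tool(rows=[85, 0, 0, -0.5, 0, 0, 0, 85, 0, 0, -1.0, 0, 0, 0, 85, 0, 0, -2, 0, 0, 0, 85, 0, 0, -2.5, 0, 0, 0, 85, 0, 0, -2.5, 0, 0, 0, 85, 0, 0, -2.5, 0, 0, 0, 85, 0, 0, -2.0, 0, 0, 0, 85, 0, 0, -0.5, 0, 0, 0])

```text
time_s: 28.75
ee_pos: [559.9, -317.4, 210.3]
eef_rot: [3.136, -0.158, 0.007]
contact_force: [0.5, -0.8, 0.1]
width: 0.845
grip_force: 0.0
```

```bash
python3 - <<'E'
from h import *
m,im,d=grab('wrist');P=cloud(m,d);p,r=pose();print(p,sensors.read_state()['contact_force'])
o=np.array([552.3,-316.5,4]);L=frame(RY).inv().apply((P-o).reshape(-1,3))
for z0,z1 in [(40,50),(100,112)]:
    q=L[(L[:,2]>z0)&(L[:,2]<z1)&(abs(L[:,0])<30)&(abs(L[:,1])<48)];print(len(q),np.percentile(q,[2,50,98],axis=0).round(1).tolist())
E
```

```text
[ 559.64474488 -317.24431217  209.47980161] [ 1.25870774 -0.82485875  0.01652142]
1424 [[-15.4, -38.8, 42.1], [2.6, -16.0, 45.1], [15.7, 25.9, 46.6]]
705 [[-12.1, -9.3, 102.3], [1.2, 0.6, 106.0], [12.6, 9.8, 107.5]]
```

The gauge stands upright, with the handle centred over the bridge, at mat height. I'll hand in.

```bash
python3 -c "
from workcell import workorder
print(workorder.finish_job())"
```

```text
the job is handed in; nothing more can be done
None
```

The job is handed in at about 29 s of the 58 s allowed. Both gaps last measured 27 mm within about half a millimetre, and the gauge stands upright on the black mat about 5 mm off centre with the gripper clear. No verdict came back from the hand-in call.

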